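# Park the massage roller on its rack

## Task

The orange dumbbell is lying in the roller's place on the wooden rack, the end groove marked green: put it away flat in the grey tray beside its twin. Then roll the blue massage roller along the rack, over the two humps, into the green-marked groove, pushing it only by its top and pressing gently (about 5 to 10 N is plenty, never over 20 N). Leave everything else on the table where it is.

Things in the scene. Friction and masses are not known exactly. Their poses are not given: they have to be found in the camera images.
- rack: Fixed wooden rack 154 x 290 mm on feet, underside 0 to 10 mm off the table. Origin at its underside's centre, z up, y the rolling direction. Five grooves, floor 18 mm above the underside, at y = -100, -50, 0, 50, 100 mm, parted by dark rounded humps 6 mm above the floor at y = +-25, +-75; end stops 14 mm high at y = +-131. Side rails 14 mm above the floor, 140 mm apart.
- roller: Blue hard massage roller, loose cylinder 90 mm across, 126 long, 0.3-0.6 kg, grippy, not graspable. Origin at its centre, x its axis. Starts in the middle groove lying along the rack's x; at rest in a groove its top is 108 mm above the rack's underside, 6 mm more on a hump. Its top moves twice as far as its centre: start some 20 mm behind the top, one hump per stroke.
- green_mark: Green marking of the target groove, one of the rack's two end grooves (either one; the other is marked white): a green floor stripe and green caps on both rails, tops 18 mm above the groove floor. Fixed. Origin at the centre of that groove's floor, axes as the rack's.
- dumbbell: Orange hex dumbbell, 0.5 kg, 120 mm long along its x, origin at its centre: steel handle 26 mm thick, 64 mm free length between hexagonal heads 28 mm long, 50 mm across flats. Lies flat side down in the green-marked groove, along the rack's x, centre 25 mm above the groove floor.
- tray: Fixed grey open tray, 165 x 180 mm outside, 35 mm high, walls and floor 5 mm; origin under its centre, z up. The free half, where the dumbbell goes, is at its y = -45 mm, long side of the dumbbell along the tray's x.
- twin: The other orange dumbbell, same shape, lying in the tray at the tray's y = +45 mm, along the tray's x. It stays in the tray.
- mug: Black mug, 76 mm wide, 92 mm high, origin under its centre; leave it alone.
- tumbler: Glass tumbler, 68 mm wide, 105 mm high, origin under its centre; leave it alone.
- water_bottle: Blue water bottle, 68 mm wide, 190 mm high, origin under its centre; leave it alone.
- remote: Black remote control, 45 x 160 x 18 mm, origin under its centre; leave it alone.
- tape_roll: Yellow roll of tape lying flat, 90 mm wide, 24 mm high, origin under its centre; leave it alone.
- phone: Phone with a black case and dark green screen, 150 x 72 x 9 mm, origin under its centre; leave it alone.

How it is judged:
On the way:
1. the dumbbell lies released in the tray, the roller still in the middle groove (x of dumbbell in the frame of tray between -0.03 and 0.03 m and y of dumbbell in the frame of tray between -0.075 and 0.075 m and z of dumbbell in the frame of tray below 0.045 m and contact force between the fingers and dumbbell below 0.1 N and linear speed of dumbbell below 0.03 m/s and y of roller in the frame of rack between -0.012 and 0.012 m), for 0.2 s.
At the end, for the whole second after the job is handed in: The roller rests still and straight (0.12 rad) in the green-marked groove, centre within 10 mm of the groove's centre along the rack and 15 mm across it; the dumbbell and its twin lie flat, still and released in the tray, centres within 30 mm (x) and 75 mm (y) of its centre (y of roller in the frame of green_mark between -0.01 and 0.01 m and x of roller in the frame of green_mark between -0.015 and 0.015 m and z of roller in the frame of green_mark below 0.049 m and angle between the x axis of roller and the x axis of rack, either way round below 0.12 rad and linear speed of each of roller, dumbbell below 0.02 m/s and x of dumbbell in the frame of tray between -0.03 and 0.03 m and y of dumbbell in the frame of tray between -0.075 and 0.075 m and z of each of dumbbell, twin in the frame of tray below 0.045 m and contact force between the fingers and dumbbell below 0.1 N and angle between dumbbell's own x axis and vertical above 1.4 rad and x of twin in the frame of tray between -0.03 and 0.03 m and y of twin in the frame of tray between -0.075 and 0.075 m); the robot touches nothing.
It fails at once if more than 20 N between the hand or arm and the roller (contact force between any of the fingers, the arm and roller above 20 N).
It fails at once if the roller was touched lower than its top part (hand reaching down beside it while in contact) (contact force between the fingers and roller above 0.5 N and z of the grasp point in the frame of rack below 0.095 m).
It fails at once if the roller was lifted or thrown off the rack (z of roller in the frame of rack above 0.085 m or z of roller in the frame of rack below 0.05 m).
It fails at once if a bystander was moved more than 20 mm or tipped (distance of any of mug, tumbler, water_bottle, remote, tape_roll, phone from where it was at the start of the episode above 0.02 m or angle between any of mug, tumbler, water_bottle, remote, tape_roll, phone's own z axis and vertical above 0.3 rad).
It also fails if it takes over 72 s, if anything falls off the work surface, if the arm or the gripper's body presses on something with over 40 N, if the wrist force passes 120 N, or if a joint passes its speed limit or range.

## Robot

A 6-joint arm with a two-finger parallel gripper is mounted at the origin on the work surface. World frame = base frame: x ahead of the robot, y to its left, z up, the work surface at z = 0. Lengths are in m, angles in rad, forces in N, time in s.
With the tool pointing down it reaches from about 0.3 to 0.825 m from the base axis. Payload 5.4 kg.
Tool frame: the origin (TCP) lies on the centre line of the jaws, within the pads' length; the fingertips stand 25 mm ahead of it and the grasp point (between the pads) lies 6 mm ahead of it (arm.tcp_to_tips is the distance from the TCP to the fingertips, in m); z points along the fingers, y is the line along which they close (so a half turn about z gives the same grasp; the last joint's range is limited). The gripper opens to 92 mm and grips with 3 to 60 N. Pads are 20 mm wide; open, the fingers measure 128 mm over their backs; the gripper's body (75 mm by 189 mm) begins 69 mm behind the grasp point.
Start: joints at [-1.524, 0.158, 1.597, -0, 1.386, -0.21], TCP at [0.146, -0.556, 0.24] pointing down, gripper open.
Joint ranges: [-2.91, 2.91], [-0.94, 2.29], [0.18, 2.7], [-1.29, 4.43], [0.17, 2.64], [-3, 3]. Speed limits (rad/s): [2.57, 2.57, 3.14, 3.14, 3.14, 3.14].

## Interface

Orientations are given as a rotation vector (axis times angle).
In Python, from cell import arm gives the robot as it stands. The module is installed in compiled form; this text tells all that it offers.
- The arm moves only by the tool apply_moves, never from a script. Its argument "moves" is a list of rows, each an object of numbers: "x", "y", "z": the shift along the tool's x, y, z in mm; "spin": the turn about the tool's z in degrees. A call has 1 to 5 rows; each row is the pose to reach, as a shift and turn from the pose commanded when the call began, along the tool's axes at that moment; what a row does not reach only later rows make up. A row lasts 1/8 s, in which the tool goes at most 62.5 mm and 10.7 degrees, less where a joint would pass 70% of its speed; a pose out of reach is approached as far as the arm can. A call with a gripper value outside its range is refused whole. "grip" is the opening in per cent of the stroke, from 0 (shut) to 100 (fully open), set as the call begins (left out, the last holds). The fingers move at their own pace and stop on an object; the grip force is fixed at half the most. Time passes only in rows, so rows that repeat a pose let the fingers close. It gives the time, the measured TCP pose, the force, the opening and the grip force at its end, in the units of the state.
- arm.observe(): the state, without advancing time (a new reading comes with each control period).
- arm.snapshot(name): name is "side" or "top" or "wrist"; returns a dict with "color" (420x560x3 uint8, blue, green, red), "mtx" (3x3 intrinsics, pixels), "D" ([k1, k2, p1, p2, k3] as OpenCV has them; the pictures are not rectified), "cam_to_world" (4x4, takes a point from camera to world coordinates); the wrist camera has in their place "T_tool_cam" (4x4, takes a point from camera to tool coordinates, whose origin is the TCP and whose axes are the flange's). Camera axes: x right, y up, looking along -z (the intrinsics and any distortion apply to the point x, -y, -z); pixel columns grow to the right and rows downward; lengths in m; the calibration is good to about 2 mm. A picture is of the moment at which its call begins: read the wrist's pose just before it. There is no depth.
- arm.job_done(): hands the job in; it is judged then, once.
The state is a dict: "time": time; "q": joint angles; "qvel": joint speeds; "tau": joint torques, N m; "eef_pos": TCP position; "eef_rot": TCP orientation; "contact_force": force on the tool from outside, world axes, zero at the start; "moment": the same for the moment, N m; "grip_width": opening from 0.0 (shut) to 1.0 (fully open); "finger_force": force on a finger pad.
Only numpy, scipy, OpenCV 4.12 (cv2) and the standard library are available. Lean on these libraries where they do the work, as an engineer would, in place of code of your own. Each camera call takes 0.05 s, during which the arm holds its last target. There are 200 camera calls.

## Working session

There is one attempt and no reset: what is moved stays moved. The work goes in short steps, Python scripts to look and compute and a tool call to move; the robot and the scene stay as the last step left them, time stands still between calls to the robot, and variables do not carry over. Pictures are saved under pics/ and viewed, at most 10 in all, crops included, and the job is handed in when it is done.

Besides the shell and the picture viewer there is one more tool, called as a command line: name --argument value ..., lists and objects as JSON in quotes. apply_moves: Moves the arm, as the interface text tells. Its arguments: {"type":"object","properties":{"moves":{"type":"array","items":{"type":"object","properties":{"x":{"type":"number"},"y":{"type":"number"},"z":{"type":"number"},"spin":{"type":"number"}}}},"grip":{"type":"number"}},"required":["moves"]}

```bash
mkdir -p pics; cat > h.py <<'E'
import numpy as np, cv2, pickle
from cell import arm
def snap(n,f):
    s=arm.observe(); d=arm.snapshot(n); d['s']=s
    if 'T_tool_cam' in d:
        T=np.eye(4);T[:3,:3]=cv2.Rodrigues(np.array(s['eef_rot'],float))[0];T[:3,3]=s['eef_pos']
        d['cam_to_world']=T@np.array(d['T_tool_cam'])
    cv2.imwrite(f'pics/{f}.png',d['color']); pickle.dump(d,open(f'pics/{f}.pkl','wb')); return d
def load(f): return pickle.load(open(f'pics/{f}.pkl','rb'))
def ray(d,uv):
    p=cv2.undistortPoints(np.array(uv,float).reshape(-1,1,2),np.array(d['mtx']),np.array(d['D']))[:,0]
    T=np.array(d['cam_to_world']); v=np.c_[p[:,0],-p[:,1],-np.ones(len(p))]@T[:3,:3].T
    return T[:3,3],v
def onz(d,uv,z):
    o,v=ray(d,uv); return o+v*((z-o[2])/v[:,2])[:,None]
def tri(d1,a,d2,b):
    o1,v1=ray(d1,[a]);o2,v2=ray(d2,[b]);v1=v1[0];v2=v2[0]
    t=np.linalg.lstsq(np.c_[v1,-v2],o2-o1,rcond=None)[0]
    p,q=o1+t[0]*v1,o2+t[1]*v2
    return (p+q)/2,np.linalg.norm(p-q)
E
python3 - <<'E'
from h import *
for n in('top','side'): snap(n,n+'0')
s=arm.observe();print({k:np.round(s[k],3) for k in('time','eef_pos','eef_rot','contact_force','grip_width')})
E
```

```text
{'time': np.float64(0.1), 'eef_pos': array([ 0.146, -0.556,  0.239]), 'eef_rot': array([-3.114, -0.402, -0.   ]), 'contact_force': array([-0.583,  0.033,  0.146]), 'grip_width': np.float64(1.001)}
```

View pics/top0.png

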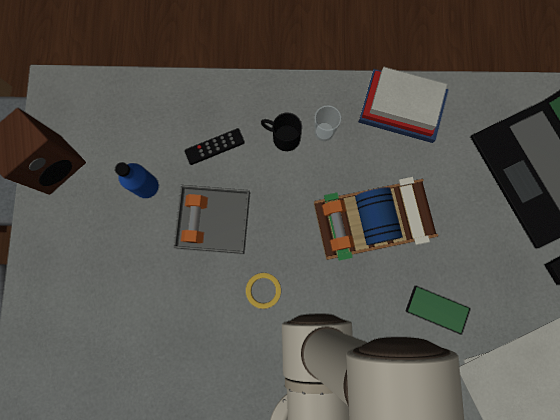

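View pics/side0.png

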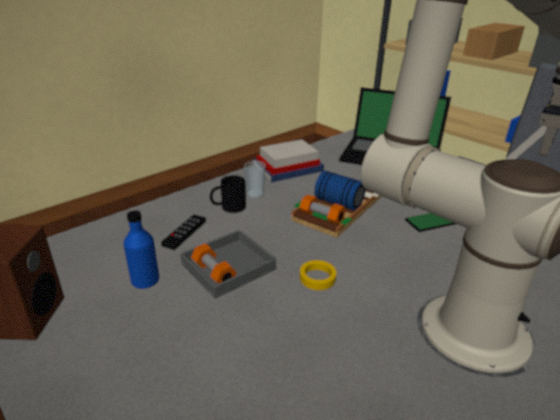

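The top view shows the rack at about (375,218), with its green groove at the left end (338,225) holding the dumbbell. The white end is at (415,210), the tray at (212,220), and the twin in the tray's left half at (195,218). The side view agrees.

```bash
cat > m.py <<'E'
from h import *
def blobs(im,lo,hi,amin=15):
    m=cv2.inRange(cv2.cvtColor(im,cv2.COLOR_BGR2HSV),lo,hi)
    n,l,st,c=cv2.connectedComponentsWithStats(m)
    return [(np.round(c[i],1).tolist(),int(st[i,4]),st[i,:4].tolist()) for i in range(1,n) if st[i,4]>=amin]
O=((5,150,100),(16,255,255)); G=((50,80,60),(80,255,255)); B=((100,120,40),(125,255,255)); 
E
python3 - <<'E'
from m import *
for f in('top0','side0'):
    d=load(f);im=d['color'];print(f,np.round(d['cam_to_world'],3).tolist())
    for n,c in(('O',O),('G',G),('B',B)):
        for b in blobs(im,*c): print(n,b,np.round(onz(d,[b[0]],0.05)[0],3))
d=load('top0')
P=[(180,185),(250,187),(246,254),(174,248)]
print(np.round(onz(d,P,.035),3))
print('rack',np.round(onz(d,[(316,200),(424,180),(437,236),(329,259)],.035),3))
E
```

```text
top0 [[0.02, 0.987, -0.161, 0.357], [-1.0, 0.019, -0.009, 0.078], [-0.005, 0.161, 0.987, 1.172], [0.0, 0.0, 0.0, 1.0]]
O ([192.7, 199.8], 161, [185, 194, 16, 12]) [0.561 0.312 0.05 ]
O ([331.7, 206.9], 215, [322, 200, 21, 16]) [ 0.549 -0.044  0.05 ]
O ([188.5, 235.5], 161, [181, 230, 16, 12]) [0.469 0.318 0.05 ]
O ([340.1, 242.9], 217, [330, 236, 21, 15]) [ 0.457 -0.065  0.05 ]
G ([556.0, 106.3], 127, [550, 97, 10, 23]) [ 0.828 -0.63   0.05 ]
G ([330.8, 196.4], 86, [324, 193, 15, 8]) [ 0.576 -0.042  0.05 ]
G ([332.0, 226.6], 40, [329, 216, 7, 22]) [ 0.498 -0.045  0.05 ]
G ([343.8, 254.1], 133, [337, 248, 15, 13]) [ 0.43  -0.074  0.05 ]
G ([438.3, 309.7], 1481, [408, 287, 61, 46]) [ 0.298 -0.305  0.05 ]
B ([401.2, 123.1], 511, [359, 69, 89, 74]) [ 0.776 -0.226  0.05 ]
B ([139.4, 181.4], 853, [119, 163, 39, 35]) [0.606 0.452 0.05 ]
B ([377.8, 215.5], 1660, [355, 188, 47, 57]) [ 0.529 -0.161  0.05 ]
side0 [[-0.66, 0.392, -0.641, -0.246], [-0.751, -0.336, 0.568, 0.786], [0.008, 0.857, 0.516, 0.718], [0.0, 0.0, 0.0, 1.0]]
O ([324.8, 130.2], 158, [316, 123, 22, 14]) [ 0.926 -0.524  0.05 ]

[... 470 characters left out ...]
122.6], 403, [428, 99, 18, 48]) [ 0.681 -0.942  0.05 ]
G ([319.4, 215.4], 56, [313, 212, 14, 8]) [ 0.483 -0.031  0.05 ]
G ([427.9, 220.6], 389, [408, 213, 43, 16]) [ 0.271 -0.238  0.05 ]
G ([345.7, 220.8], 34, [342, 218, 9, 7]) [ 0.417 -0.065  0.05 ]
B ([444.5, 84.7], 85, [441, 71, 8, 26]) [ 0.968 -1.477  0.05 ]
B ([512.1, 129.1], 158, [506, 117, 14, 25]) [ 0.441 -1.101  0.05 ]
B ([330.9, 186.3], 1288, [273, 166, 88, 43]) [ 0.581 -0.184  0.05 ]
B ([140.4, 256.4], 1666, [124, 221, 35, 68]) [0.635 0.437 0.05 ]
[[0.602 0.35  0.035]
 [0.6   0.168 0.035]
 [0.426 0.172 0.035]
 [0.438 0.357 0.035]]
rack [[ 0.569 -0.005  0.035]
 [ 0.627 -0.285  0.035]
 [ 0.481 -0.314  0.035]
 [ 0.417 -0.039  0.035]]
```

apply_moves --moves '[{"x": 47,"y": -40,"z": -10},{"x": 94,"y": -80,"z": -20},{"x": 141,"y": -119,"z": -30},{"x": 188,"y": -158,"z": -40},{"x": 235,"y": -198,"z": -40}]'

```text
$.moves[0]: bad value
```

apply_moves --moves '[{"x": 47,"y": -40},{"x": 94,"y": -80},{"x": 141,"y": -119},{"x": 188,"y": -158},{"x": 188,"y": -158}]'

```text
$.moves[0]: bad value
```

```bash
python3 - <<'E'
from m import *
d=snap('wrist','w1');s=d['s'];print(s['time'],np.round(s['eef_pos'],4),np.round(s['eef_rot'],4),np.round(d['T_tool_cam'],3).tolist())
for n,c in(('O',O),('G',G),('B',B)):
    for b in blobs(d['color'],*c,100): print(n,b,np.round(onz(d,[b[0]],0.05)[0],3))
E
```

```text
0.1 [ 0.146  -0.5556  0.2387] [-3.114e+00 -4.021e-01 -2.000e-04] [[0.0, 0.967, 0.254, 0.071], [1.0, -0.0, 0.001, -0.002], [0.001, 0.254, -0.967, -0.146], [0.0, 0.0, 0.0, 1.0]]
G ([121.6, 25.9], 4823, [50, 0, 126, 73]) [ 0.277 -0.352  0.05 ]
```

View pics/w1.png

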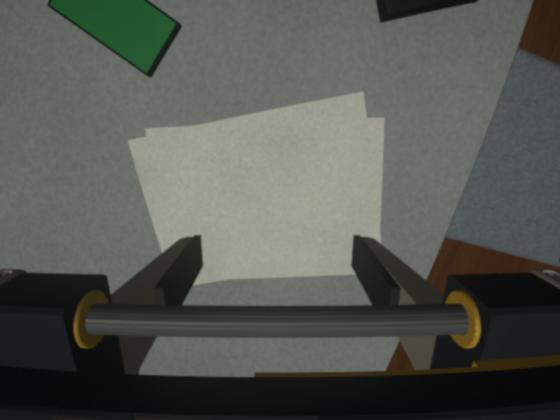

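The wrist view shows only the phone, paper sheets and fingers, because the arm hasn't moved. The calls were refused, so I'll give every field.

apply_moves --moves '[{"x": 47,"y": -40,"z": -10,"spin": 0},{"x": 94,"y": -80,"z": -20,"spin": 0},{"x": 141,"y": -119,"z": -30,"spin": 0},{"x": 188,"y": -158,"z": -40,"spin": 0},{"x": 235,"y": -198,"z": -40,"spin": 0}]'

```text
time: 0.78
eef_pos: [0.324, -0.3036, 0.2804]
eef_rot: [3.114, 0.401, 0.002]
contact_force: [0.2, -0.7, 0.1]
grip_width: 0.998
finger_force: 0.0
```

apply_moves --moves '[{"x": 47,"y": -40,"z": 0,"spin": 0},{"x": 94,"y": -80,"z": 0,"spin": 0},{"x": 141,"y": -119,"z": 0,"spin": 0},{"x": 188,"y": -158,"z": 0,"spin": 0},{"x": 188,"y": -158,"z": 0,"spin": 0}]'

```text
time: 1.4
eef_pos: [0.4659, -0.1008, 0.2792]
eef_rot: [-3.113, -0.413, 0.0]
contact_force: [-0.8, -0.3, -0.2]
grip_width: 0.999
finger_force: 0.0
```

```bash
python3 - <<'E'
from m import *
d=snap('wrist','w1');s=d['s'];print(s['time'],np.round(s['eef_pos'],4),np.round(s['eef_rot'],4))
for n,c in(('O',O),('G',G),('B',B)):
    for b in blobs(d['color'],*c,100): print(n,b,np.round(onz(d,[b[0]],0.05)[0],3))
E
```

```text
1.4 [ 0.4659 -0.1008  0.2792] [-3.1132e+00 -4.1260e-01  4.0000e-04]
O ([4.5, 39.4], 209, [0, 29, 11, 23]) [0.558 0.272 0.05 ]
O ([299.0, 92.2], 272, [271, 89, 79, 6]) [ 0.583 -0.094  0.05 ]
O ([381.8, 96.3], 130, [351, 93, 50, 7]) [ 0.605 -0.191  0.05 ]
O ([252.1, 111.3], 1289, [228, 97, 50, 30]) [ 0.547 -0.046  0.05 ]
O ([249.3, 190.8], 1224, [220, 175, 55, 32]) [ 0.452 -0.066  0.05 ]
O ([279.9, 206.8], 104, [267, 205, 28, 5]) [ 0.442 -0.109  0.05 ]
G ([254.4, 85.5], 412, [240, 79, 30, 15]) [ 0.576 -0.041  0.05 ]
G ([251.8, 210.4], 318, [239, 204, 27, 13]) [ 0.427 -0.075  0.05 ]
G ([356.4, 297.0], 461, [339, 282, 33, 24]) [ 0.343 -0.248  0.05 ]
G ([391.0, 342.3], 233, [375, 336, 28, 16]) [ 0.282 -0.326  0.05 ]
B ([494.2, 11.3], 190, [473, 0, 43, 23]) [ 0.736 -0.29   0.05 ]
B ([339.4, 104.8], 1152, [302, 96, 76, 18]) [ 0.582 -0.145  0.05 ]
B ([338.5, 122.0], 856, [301, 116, 76, 13]) [ 0.563 -0.15   0.05 ]
B ([336.3, 157.9], 3983, [299, 130, 77, 57]) [ 0.521 -0.16   0.05 ]
B ([333.1, 193.4], 759, [298, 184, 72, 17]) [ 0.477 -0.17   0.05 ]
B ([331.7, 208.5], 941, [297, 197, 71, 21]) [ 0.457 -0.174  0.05 ]
```

View pics/w1.png

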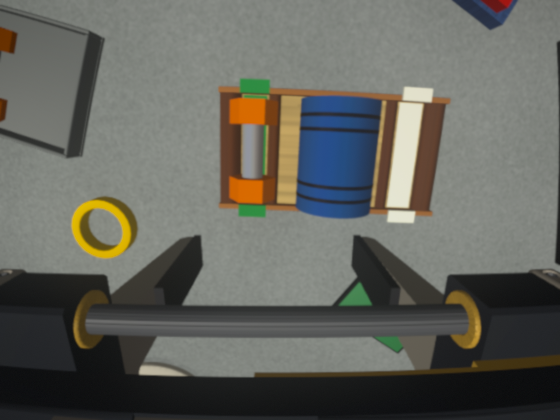

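The wrist view shows the dumbbell at (250,150) between green caps at (254,85) and (252,210). The roller is at (338,157), and the white groove is on the right at (405,155). Next I'll take a second viewpoint.

apply_moves --moves '[{"x": 5,"y": -35,"z": 20,"spin": 2},{"x": 10,"y": -80,"z": 40,"spin": 2},{"x": 10,"y": -110,"z": 40,"spin": 2},{"x": 10,"y": -110,"z": 40,"spin": 2},{"x": 10,"y": -110,"z": 40,"spin": 2}]'

```text
time: 2.08
eef_pos: [0.4467, 0.003, 0.2399]
eef_rot: [3.122, 0.345, 0.001]
contact_force: [0.4, -0.0, 0.3]
grip_width: 1.001
finger_force: 0.0
```

```bash
cat >> m.py <<'E'
def multi(obs):
    A=np.zeros((3,3));b=np.zeros(3);L=[]
    for d,uv in obs:
        o,v=ray(d,[uv]);v=v[0]/np.linalg.norm(v[0]);M=np.eye(3)-np.outer(v,v);A+=M;b+=M@o;L.append((M,o))
    p=np.linalg.solve(A,b);return np.round(p,4),[round(1000*np.linalg.norm(M@(p-o)),1) for M,o in L]
E
python3 - <<'E'
from m import *
d=snap('wrist','w2');s=d['s'];print(s['time'],np.round(s['eef_pos'],4),np.round(s['eef_rot'],4))
for n,c in(('O',O),('G',G),('B',B)):
    for b in blobs(d['color'],*c,100): print(n,b,np.round(onz(d,[b[0]],0.05)[0],3))
E
```

```text
2.075 [0.4467 0.003  0.2399] [3.1216e+00 3.4520e-01 9.0000e-04]
O ([32.7, 35.9], 1440, [6, 16, 55, 41]) [0.56 0.3  0.05]
O ([314.2, 91.3], 130, [302, 89, 24, 6]) [ 0.563 -0.009  0.05 ]
O ([410.5, 91.9], 489, [361, 89, 138, 8]) [ 0.587 -0.111  0.05 ]
O ([343.2, 114.2], 1587, [316, 96, 55, 35]) [ 0.548 -0.046  0.05 ]
O ([23.4, 119.6], 1243, [0, 102, 51, 33]) [0.468 0.305 0.05 ]
O ([342.2, 202.9], 1513, [314, 186, 79, 35]) [ 0.452 -0.071  0.05 ]
G ([343.4, 85.4], 531, [327, 78, 34, 16]) [ 0.576 -0.038  0.05 ]
G ([327.9, 156.2], 244, [325, 130, 7, 53]) [ 0.5   -0.041  0.05 ]
G ([337.3, 223.4], 366, [323, 217, 30, 13]) [ 0.427 -0.072  0.05 ]
B ([447.2, 104.9], 1594, [400, 96, 94, 18]) [ 0.584 -0.155  0.05 ]
B ([445.3, 123.8], 1168, [399, 117, 92, 14]) [ 0.565 -0.16   0.05 ]
B ([440.8, 163.4], 5298, [394, 134, 95, 62]) [ 0.522 -0.169  0.05 ]
B ([436.1, 202.4], 993, [393, 191, 87, 20]) [ 0.477 -0.18   0.05 ]
B ([434.2, 218.8], 1277, [391, 204, 87, 26]) [ 0.458 -0.185  0.05 ]
```

View pics/w2.png

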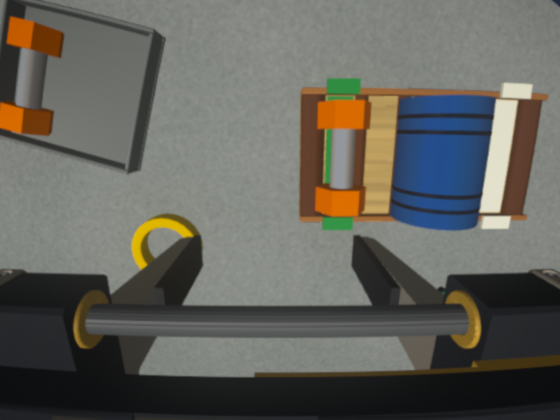

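The second view shows the dumbbell at (342,157), caps at (343,85) and (337,223), white caps at (516,90) and (496,222), and the tray's right corners at (164,37) and (129,173). Next I'll triangulate.

```bash
python3 - <<'E'
from m import *
w1,w2,t,s=[load(k) for k in('w1','w2','top0','side0')]
W=((0,0,175),(40,45,255))
for d in(w1,w2): print('W',blobs(d['color'],*W,100))
R={'capF':multi([(w1,(254.4,85.5)),(w2,(343.4,85.4))]),
'capN':multi([(w1,(251.8,210.4)),(w2,(337.3,223.4))]),
'wF':multi([(w1,(417.5,94.5)),(w2,(516.5,90.5))]),
'wN':multi([(w1,(401,216)),(w2,(496,222))]),
'trFR':multi([(w1,(103,37)),(w2,(164,37)),(t,(250,187))]),
'trNR':multi([(w1,(80,157)),(w2,(129,173)),(t,(246,254))]),
'hF':multi([(w1,(252.1,111.3)),(w2,(343.2,114.2)),(t,(331.7,206.9))]),
'hN':multi([(w1,(249.3,190.8)),(w2,(342.2,202.9)),(t,(340.1,242.9))]),
'twF':multi([(t,(192.7,199.8)),(s,(201.5,253.5))]),
'twN':multi([(t,(188.5,235.5)),(s,(221.2,270.8))])}
for k,v in R.items(): print(k,v)
# rail top edges (rack corners): 
print(multi([(w1,(220,88)),(w2,(302,90))]),multi([(w1,(221,207)),(w2,(301,219))]))
E
```

```text
W [([417.4, 93.9], 405, [403, 87, 30, 15]), ([404.0, 154.3], 2213, [387, 103, 35, 104]), ([400.7, 216.5], 324, [387, 211, 28, 12]), ([155.6, 370.6], 205, [140, 367, 37, 8])]
W [([516.5, 90.2], 436, [502, 83, 31, 16]), ([497.9, 155.4], 2229, [480, 100, 37, 112]), ([495.3, 222.0], 358, [481, 216, 29, 13])]
capF (array([ 0.5778, -0.0399,  0.0404]), [np.float64(0.3), np.float64(0.3)])
capN (array([ 0.4247, -0.0749,  0.0404]), [np.float64(0.1), np.float64(0.1)])
wF (array([ 0.622 , -0.2359,  0.0404]), [np.float64(0.4), np.float64(0.4)])
wN (array([ 0.47  , -0.2701,  0.042 ]), [np.float64(0.1), np.float64(0.1)])
trFR (array([0.5952, 0.1686, 0.0154]), [np.float64(4.3), np.float64(5.1), np.float64(9.1)])
trNR (array([0.4287, 0.1769, 0.0251]), [np.float64(6.0), np.float64(8.8), np.float64(4.3)])
hF (array([ 0.5478, -0.0449,  0.0517]), [np.float64(1.1), np.float64(0.6), np.float64(1.6)])
hN (array([ 0.4558, -0.0652,  0.0676]), [np.float64(1.2), np.float64(1.1), np.float64(2.3)])
twF (array([0.5615, 0.313 , 0.0401]), [np.float64(1.7), np.float64(1.7)])
twN (array([0.4687, 0.3185, 0.044 ]), [np.float64(1.2), np.float64(1.2)])
(array([0.565 , 0.0024, 0.0277]), [np.float64(0.1), np.float64(0.1)]) (array([ 0.4159, -0.0326,  0.0278]), [np.float64(1.0), np.float64(1.0)])
```

The groove floor is at z≈0.022, so the underside is at ≈0.004. The dumbbell is at (0.501,-0.057) and the rack yaw is 12.9°. I'll go above the dumbbell and preshape the gripper to 50%.

apply_moves --moves '[{"x": 20,"y": 35,"z": 0,"spin": 0},{"x": 40,"y": 70,"z": 0,"spin": 0},{"x": 40,"y": 70,"z": 40,"spin": 0},{"x": 40,"y": 70,"z": 70,"spin": 0},{"x": 40,"y": 70,"z": 70,"spin": 0}]' --grip 50

```text
time: 2.75
eef_pos: [0.4992, -0.0557, 0.1673]
eef_rot: [-3.12, -0.345, 0.008]
contact_force: [0.3, 0.0, 1.2]
grip_width: 0.509
finger_force: 0.0
```

```bash
python3 - <<'E'
from m import *
d=snap('wrist','w3');s=d['s'];print(s['time'],np.round(s['eef_pos'],4),np.round(s['eef_rot'],4),s['grip_width'])
E
```

```text
2.75 [ 0.4992 -0.0557  0.1673] [-3.1204 -0.3446  0.0078] 0.5091828689878406
```

View pics/w3.png

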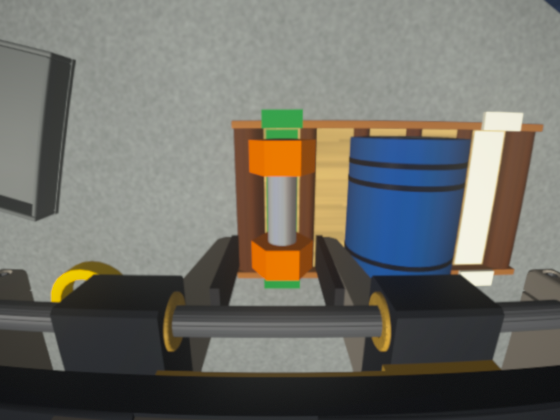

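The dumbbell handle (col 281) is centred between the fingers (cols 238–316), clear of the roller (left edge 350). I'll descend and grasp.

apply_moves --moves '[{"x": 1,"y": 0,"z": 35,"spin": 0},{"x": 2,"y": 1,"z": 65,"spin": 0},{"x": 2,"y": 1,"z": 90,"spin": 0},{"x": 2,"y": 1,"z": 103,"spin": 0},{"x": 2,"y": 1,"z": 103,"spin": 0}]'

```text
time: 3.42
eef_pos: [0.5035, -0.0558, 0.0672]
eef_rot: [3.122, 0.347, 0.001]
contact_force: [-0.9, 0.4, 0.5]
grip_width: 0.5
finger_force: 0.0
```

apply_moves --moves '[{"x": 0,"y": 0,"z": 0,"spin": 0},{"x": 0,"y": 0,"z": 0,"spin": 0},{"x": 0,"y": 0,"z": 0,"spin": 0},{"x": 0,"y": 0,"z": 0,"spin": 0},{"x": 0,"y": 0,"z": 0,"spin": 0}]' --grip 0

```text
time: 4.05
eef_pos: [0.5047, -0.0578, 0.0684]
eef_rot: [3.117, 0.348, 0.005]
contact_force: [-0.6, -7.6, 1.8]
grip_width: 0.271
finger_force: 30.0
```

apply_moves --moves '[{"x": 0,"y": 0,"z": -15,"spin": 0},{"x": 0,"y": 0,"z": -45,"spin": 0},{"x": 0,"y": 0,"z": -80,"spin": 0},{"x": 0,"y": 0,"z": -120,"spin": 0},{"x": 0,"y": 0,"z": -120,"spin": 0}]'

```text
time: 4.68
eef_pos: [0.5051, -0.0559, 0.19]
eef_rot: [3.119, 0.348, 0.011]
contact_force: [0.5, 0.7, -4.9]
grip_width: 0.272
finger_force: 30.0
```

apply_moves --moves '[{"x": 5,"y": -45,"z": 0,"spin": 4},{"x": 15,"y": -90,"z": 0,"spin": 8},{"x": 25,"y": -140,"z": 0,"spin": 12},{"x": 35,"y": -180,"z": 0,"spin": 15},{"x": 35,"y": -180,"z": 0,"spin": 15}]'

```text
time: 5.3
eef_pos: [0.4956, 0.1303, 0.184]
eef_rot: [-3.14, 0.056, 0.007]
contact_force: [0.0, -0.1, -4.5]
grip_width: 0.273
finger_force: 30.0
```

```bash
python3 - <<'E'
from m import *
d=snap('wrist','w4');s=d['s'];print(s['time'],np.round(s['eef_pos'],4),np.round(s['eef_rot'],4),s['grip_width'],np.round(s['contact_force'],1))
for b in blobs(d['color'],*O,100): print(b,np.round(onz(d,[b[0]],0.045)[0],3))
E
```

```text
5.3 [0.4956 0.1303 0.184 ] [-3.1404  0.0563  0.0069] 0.27311064412969627 [ 0.  -0.1 -4.5]
([518.2, 101.2], 611, [477, 88, 83, 28]) [ 0.587 -0.099  0.045]
([518.9, 175.6], 474, [513, 111, 11, 121]) [ 0.516 -0.111  0.045]
([421.5, 125.6], 221, [406, 119, 31, 14]) [ 0.566 -0.005  0.045]
([477.9, 185.6], 1041, [467, 122, 21, 121]) [ 0.507 -0.068  0.045]
([94.7, 144.5], 1745, [65, 129, 61, 32]) [0.56  0.304 0.045]
([276.1, 185.4], 6036, [224, 154, 105, 65]) [0.513 0.132 0.045]
([435.1, 196.7], 159, [430, 163, 11, 68]) [ 0.497 -0.025  0.045]
([105.9, 235.2], 1625, [79, 214, 55, 40]) [0.468 0.31  0.045]
([508.8, 242.9], 211, [487, 236, 45, 15]) [ 0.444 -0.112  0.045]
([439.7, 260.5], 144, [426, 254, 27, 12]) [ 0.428 -0.037  0.045]
([276.6, 353.2], 2399, [235, 338, 83, 35]) [0.318 0.139 0.045]
```

View pics/w4.png

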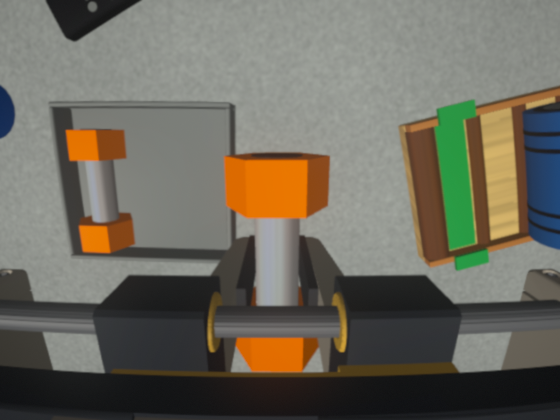

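The dumbbell is held straight (heads at col 276, rows 185 and 353). The tray rim spans (50,103)–(236,258) with the twin at (100,190), and the emptied green groove is at (455,180). Next I'll compute the offsets.

```bash
python3 - <<'E'
from m import *
d=load('w4')
print(np.round(onz(d,[(235,102),(237,258),(50,103),(73,258)],.035),4))
print(np.round(onz(d,[(276,165),(276,360),(276,345)],.18),4))
print(np.round(onz(d,[(456,112),(471,259)],.0404),4))
R=cv2.Rodrigues(np.array(d['s']['eef_rot']))[0];print(np.round(R[:,:2].T,4))
E
```

```text
[[0.5925 0.1682 0.035 ]
 [0.4345 0.1772 0.035 ]
 [0.6021 0.3501 0.035 ]
 [0.4391 0.3599 0.035 ]]
[[0.5492 0.1308 0.18  ]
 [0.431  0.1351 0.18  ]
 [0.4421 0.1347 0.18  ]]
[[ 0.5777 -0.0403  0.0404]
 [ 0.4253 -0.075   0.0404]]
[[ 9.993e-01 -3.590e-02 -4.400e-03]
 [-3.590e-02 -9.994e-01 -6.000e-04]]
```

apply_moves --moves '[{"x": 9,"y": -45,"z": 0,"spin": 1},{"x": 17,"y": -91,"z": 10,"spin": 1},{"x": 17,"y": -91,"z": 45,"spin": 1},{"x": 17,"y": -91,"z": 80,"spin": 1},{"x": 17,"y": -91,"z": 100,"spin": 1}]'

```text
time: 5.98
eef_pos: [0.5161, 0.2164, 0.0829]
eef_rot: [3.139, -0.091, -0.009]
contact_force: [0.3, 0.3, -5.5]
grip_width: 0.276
finger_force: 30.0
```

apply_moves --moves '[{"x": 0,"y": 0,"z": 10,"spin": 0},{"x": 0,"y": 0,"z": 20,"spin": 0},{"x": 0,"y": 0,"z": 28,"spin": 0},{"x": 0,"y": 0,"z": 28,"spin": 0},{"x": 0,"y": 0,"z": 28,"spin": 0}]'

```text
time: 6.6
eef_pos: [0.5187, 0.2182, 0.0592]
eef_rot: [-3.14, 0.09, -0.002]
contact_force: [0.3, 0.2, -5.0]
grip_width: 0.278
finger_force: 30.0
```

apply_moves --moves '[{"x": 0,"y": 0,"z": 3,"spin": 0},{"x": 0,"y": 0,"z": 5,"spin": 0},{"x": 0,"y": 0,"z": 7,"spin": 0},{"x": 0,"y": 0,"z": 7,"spin": 0}]'

```text
time: 7.1
eef_pos: [0.518, 0.2181, 0.0513]
eef_rot: [3.14, -0.09, -0.001]
contact_force: [0.3, -0.1, -5.2]
grip_width: 0.269
finger_force: 30.0
```

apply_moves --moves '[{"x": 0,"y": 0,"z": 1,"spin": 0},{"x": 0,"y": 0,"z": 2,"spin": 0},{"x": 0,"y": 0,"z": 3,"spin": 0},{"x": 0,"y": 0,"z": 3,"spin": 0}]'

```text
time: 7.6
eef_pos: [0.5183, 0.2181, 0.0496]
eef_rot: [3.14, -0.09, -0.0]
contact_force: [-3.4, -2.2, 4.9]
grip_width: 0.271
finger_force: 30.0
```

It's on the floor, so I'll release with a limited opening and then retreat straight up.

apply_moves --moves '[{"x": 0,"y": 0,"z": 0,"spin": 0},{"x": 0,"y": 0,"z": 0,"spin": 0},{"x": 0,"y": 0,"z": 0,"spin": 0}]' --grip 42

```text
time: 7.98
eef_pos: [0.5186, 0.2182, 0.0488]
eef_rot: [-3.14, 0.09, -0.001]
contact_force: [-0.3, 0.2, -0.5]
grip_width: 0.42
finger_force: 0.0
```

apply_moves --moves '[{"x": 0,"y": 0,"z": -20,"spin": 0},{"x": 0,"y": 0,"z": -60,"spin": 0},{"x": 0,"y": 0,"z": -110,"spin": 0},{"x": 0,"y": 0,"z": -150,"spin": 0},{"x": 0,"y": 0,"z": -150,"spin": 0}]'

```text
time: 8.6
eef_pos: [0.5208, 0.2186, 0.2029]
eef_rot: [-3.138, 0.09, -0.013]
contact_force: [1.2, 0.5, -1.4]
grip_width: 0.423
finger_force: 0.0
```

```bash
python3 - <<'E'
from m import *
d=snap('wrist','w5');s=d['s'];print(s['time'],np.round(s['eef_pos'],4),np.round(s['eef_rot'],4),s['grip_width'],np.round(s['contact_force'],1))
t=snap('top','top5')
for dd in(d,t):
  for b in blobs(dd['color'],*O,100): print(b,np.round(onz(dd,[b[0]],0.045)[0],3))
E
```

```text
8.6 [0.5208 0.2186 0.2029] [-3.1385  0.0899 -0.0131] 0.4225877461860066 [ 1.2  0.5 -1.4]
([549.5, 129.9], 126, [540, 125, 20, 11]) [ 0.581 -0.068  0.045]
([489.5, 146.8], 195, [475, 140, 29, 13]) [ 0.566 -0.001  0.045]
([277.4, 161.9], 1549, [251, 148, 54, 30]) [0.561 0.218 0.045]
([190.8, 168.4], 1486, [164, 154, 54, 30]) [0.56  0.307 0.045]
([277.4, 248.7], 1335, [253, 231, 50, 34]) [0.468 0.223 0.045]
([192.8, 253.3], 1073, [171, 236, 50, 34]) [0.467 0.316 0.045]
([501.7, 267.9], 118, [488, 263, 27, 10]) [ 0.427 -0.033  0.045]
([188.6, 235.4], 159, [181, 230, 16, 12]) [0.47  0.319 0.045]
```

The dumbbell lies at (0.515,0.2205), parallel to its twin. Next I'll shut the gripper, turn it back to the rack's yaw and move above and behind the roller's top.

apply_moves --moves '[{"x": 5,"y": 50,"z": 0,"spin": -4},{"x": 10,"y": 105,"z": 0,"spin": -8},{"x": 15,"y": 160,"z": 0,"spin": -12},{"x": 20,"y": 215,"z": 0,"spin": -16},{"x": 22,"y": 270,"z": 0,"spin": -16}]' --grip 0

```text
time: 9.32
eef_pos: [0.5234, -0.0541, 0.1964]
eef_rot: [-3.121, -0.348, 0.005]
contact_force: [1.0, -1.1, 0.0]
grip_width: 0.003
finger_force: 0.0
```

apply_moves --moves '[{"x": -20,"y": 50,"z": 0,"spin": 0},{"x": -30,"y": 85,"z": 0,"spin": 0},{"x": -30,"y": 85,"z": 0,"spin": 0},{"x": -30,"y": 85,"z": 0,"spin": 0}]'

```text
time: 9.82
eef_pos: [0.5135, -0.1412, 0.1971]
eef_rot: [-3.12, -0.348, 0.003]
contact_force: [-0.3, 0.7, -0.3]
grip_width: 0.002
finger_force: 0.0
```

```bash
cat > st.py <<'E'
from m import *
s=arm.observe();R=cv2.Rodrigues(np.array(s['eef_rot'],float))[0];p=np.array(s['eef_pos'])
a=np.radians(12.9);X=np.array([np.cos(a),np.sin(a)]);Y=np.array([-np.sin(a),np.cos(a)])
r=p[:2]-[.5236,-.1552]
print(s['time'],'rack x,y',np.round([r@X,r@Y],4),'tipz',round(p[2]+R[2,2]*.025,4),'yaw',round(np.degrees(np.arctan2(R[1,0],R[0,0])),2),'tilt',np.round(R[2],3),'F rack',np.round([s['contact_force'][:2]@X,s['contact_force'][:2]@Y,s['contact_force'][2]],1),s['grip_width'],arm.tcp_to_tips)
E
python3 - <<'E'
import st
from m import *
d=snap('wrist','w6')
B2=((100,120,30),(125,255,255))
for b in blobs(d['color'],*B2,300): print(b,np.round(onz(d,[b[0]],0.1)[0],3))
E
```

```text
9.825 rack x,y [-0.0068  0.0159] tipz 0.1721 yaw 12.72 tilt [-0.002 -0.002 -1.   ] F rack [-0.1  0.7 -0.3] 0.0020302856547658172 0.025
([292.3, 142.0], 1889, [248, 131, 91, 23]) [ 0.576 -0.137  0.1  ]
([293.1, 164.6], 1339, [248, 156, 92, 18]) [ 0.558 -0.142  0.1  ]
([295.1, 208.0], 5746, [249, 173, 92, 74]) [ 0.523 -0.152  0.1  ]
([321.9, 253.5], 394, [305, 244, 35, 19]) [ 0.489 -0.185  0.1  ]
([326.9, 268.6], 311, [313, 259, 27, 18]) [ 0.476 -0.193  0.1  ]
```

View pics/w6.png

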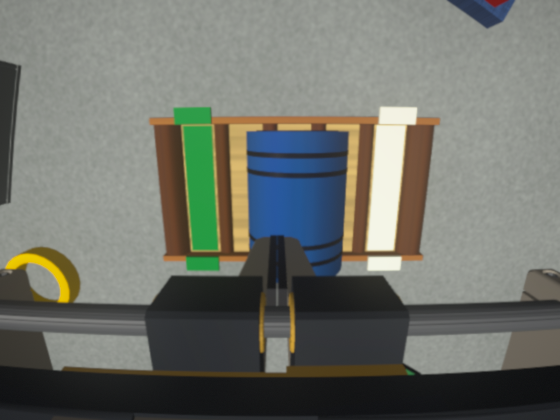

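The roller (cols 248–348) sits centred in the middle groove. The closed tips are narrow, the green groove is clear at (200,190), and the rolling direction is −tool y. I'll go behind the top and come down.

apply_moves --moves '[{"x": 7,"y": 34,"z": 0,"spin": 0},{"x": 7,"y": 34,"z": 25,"spin": 0},{"x": 7,"y": 34,"z": 45,"spin": 0},{"x": 7,"y": 34,"z": 52,"spin": 0},{"x": 7,"y": 34,"z": 52,"spin": 0}]'

```text
time: 10.5
eef_pos: [0.5284, -0.1729, 0.1463]
eef_rot: [-3.121, -0.35, 0.001]
contact_force: [0.5, 0.8, -0.2]
grip_width: 0.004
finger_force: 0.0
```

```bash
python3 st.py
```

```text
10.5 rack x,y [ 0.0007 -0.0184] tipz 0.1213 yaw 12.78 tilt [-0.001 -0.001 -1.   ] F rack [ 0.7  0.7 -0.2] 0.004182475574370053 0.025
```

Now down slowly until the force shows contact.

apply_moves --moves '[{"x": 0,"y": 0,"z": 3,"spin": 0},{"x": 0,"y": 0,"z": 6,"spin": 0},{"x": 0,"y": 0,"z": 8,"spin": 0},{"x": 0,"y": 0,"z": 8,"spin": 0}]'

```text
time: 11.0
eef_pos: [0.5284, -0.1739, 0.1385]
eef_rot: [-3.122, -0.348, 0.0]
contact_force: [-0.3, -0.0, -0.1]
grip_width: 0.008
finger_force: 0.0
```

apply_moves --moves '[{"x": 0,"y": 0,"z": 1,"spin": 0},{"x": 0,"y": 0,"z": 2,"spin": 0},{"x": 0,"y": 0,"z": 2,"spin": 0}]'

```text
time: 11.38
eef_pos: [0.5288, -0.1745, 0.1375]
eef_rot: [3.121, 0.348, 0.001]
contact_force: [-2.4, -0.9, 4.1]
grip_width: 0.004
finger_force: 2.5
```

apply_moves --moves '[{"x": 0,"y": -4,"z": 0.3,"spin": 0},{"x": 0,"y": -8,"z": -0.5,"spin": 0},{"x": 0,"y": -12,"z": -1.5,"spin": 0}]'

```text
time: 11.75
eef_pos: [0.5266, -0.1642, 0.1403]
eef_rot: [3.117, 0.348, 0.003]
contact_force: [-4.0, -5.2, 9.8]
grip_width: 0.007
finger_force: 5.2
```

```bash
python3 st.py
```

```text
11.75 rack x,y [ 0.0009 -0.0095] tipz 0.1153 yaw 12.72 tilt [ 0.001  0.005 -1.   ] F rack [-5.  -4.2  9.8] 0.006944075088314344 0.025
```

apply_moves --moves '[{"x": 0,"y": -4,"z": -1.2,"spin": 0},{"x": 0,"y": -8,"z": -2,"spin": 0},{"x": 0,"y": -12,"z": -2.7,"spin": 0}]'

```text
time: 12.12
eef_pos: [0.5238, -0.152, 0.1429]
eef_rot: [3.119, 0.348, 0.002]
contact_force: [-3.8, -2.8, 10.4]
grip_width: 0.007
finger_force: 5.1
```

```bash
python3 st.py
```

```text
12.125 rack x,y [0.0009 0.0031] tipz 0.1179 yaw 12.72 tilt [ 0.001  0.004 -1.   ] F rack [-4.3 -1.9 10.4] 0.007498292248932947 0.025
```

apply_moves --moves '[{"x": 0,"y": -4,"z": -1.2,"spin": 0},{"x": 0,"y": -8,"z": -1.8,"spin": 0},{"x": 0,"y": -12,"z": -2.1,"spin": 0}]'

```text
time: 12.5
eef_pos: [0.521, -0.1395, 0.1443]
eef_rot: [3.12, 0.348, 0.001]
contact_force: [-3.4, -1.4, 7.9]
grip_width: 0.005
finger_force: 3.9
```

```bash
python3 st.py
```

```text
12.5 rack x,y [0.0009 0.0159] tipz 0.1193 yaw 12.72 tilt [ 0.001  0.002 -1.   ] F rack [-3.6 -0.6  7.9] 0.004508319293621368 0.025
```

apply_moves --moves '[{"x": 0,"y": -4,"z": -0.4,"spin": 0},{"x": 0,"y": -8,"z": -0.6,"spin": 0},{"x": 0,"y": -12,"z": -0.7,"spin": 0},{"x": 0,"y": -16,"z": -0.7,"spin": 0}]'

```text
time: 13.0
eef_pos: [0.5174, -0.1235, 0.1448]
eef_rot: [3.121, 0.348, 0.001]
contact_force: [-3.2, 0.9, 7.2]
grip_width: 0.004
finger_force: 3.5
```

```bash
python3 st.py
```

```text
13.0 rack x,y [0.001  0.0323] tipz 0.1198 yaw 12.72 tilt [ 0.001  0.001 -1.   ] F rack [-2.9  1.6  7.2] 0.003538698792419752 0.025
```

apply_moves --moves '[{"x": 0,"y": -4,"z": 0,"spin": 0},{"x": 0,"y": -8,"z": 0.2,"spin": 0},{"x": 0,"y": -12,"z": 0.6,"spin": 0},{"x": 0,"y": -16,"z": 1.2,"spin": 0}]'

```text
time: 13.5
eef_pos: [0.5136, -0.1073, 0.143]
eef_rot: [-3.122, -0.348, -0.001]
contact_force: [-2.4, 1.6, 5.2]
grip_width: 0.006
finger_force: 2.5
```

```bash
python3 st.py
```

```text
13.5 rack x,y [0.001  0.0489] tipz 0.118 yaw 12.71 tilt [ 0.001 -0.    -1.   ] F rack [-2.   2.1  5.2] 0.006180872265369693 0.025
```

apply_moves --moves '[{"x": 0,"y": -4,"z": 0.9,"spin": 0},{"x": 0,"y": -8,"z": 1.9,"spin": 0},{"x": 0,"y": -12,"z": 3,"spin": 0},{"x": 0,"y": -16,"z": 4.2,"spin": 0}]'

```text
time: 14.0
eef_pos: [0.51, -0.0914, 0.1384]
eef_rot: [-3.122, -0.348, -0.0]
contact_force: [-1.6, 2.3, 5.2]
grip_width: 0.008
finger_force: 2.5
```

```bash
python3 st.py
```

```text
14.0 rack x,y [0.001  0.0652] tipz 0.1134 yaw 12.71 tilt [ 0.    -0.001 -1.   ] F rack [-1.   2.6  5.2] 0.007980710480957831 0.025
```

apply_moves --moves '[{"x": 0,"y": -4,"z": 1.3,"spin": 0},{"x": 0,"y": -8,"z": 2.8,"spin": 0},{"x": 0,"y": -12,"z": 4.4,"spin": 0},{"x": 0,"y": -14,"z": 5,"spin": 0}]'

```text
time: 14.5
eef_pos: [0.5067, -0.0782, 0.1328]
eef_rot: [3.122, 0.348, -0.001]
contact_force: [-0.2, 0.3, 1.0]
grip_width: 0.004
finger_force: 0.3
```

```bash
python3 st.py
```

```text
14.5 rack x,y [0.0007 0.0788] tipz 0.1078 yaw 12.73 tilt [-0.  0. -1.] F rack [-0.1  0.3  1. ] 0.004097236037013671 0.025
```

apply_moves --moves '[{"x": 0,"y": -3,"z": -8,"spin": 0},{"x": 0,"y": -3,"z": -30,"spin": 0},{"x": 0,"y": 15,"z": -50,"spin": 0},{"x": 0,"y": 47,"z": -55,"spin": 0},{"x": 0,"y": 47,"z": -55,"spin": 0}]'

```text
time: 15.12
eef_pos: [0.5179, -0.126, 0.1894]
eef_rot: [3.121, 0.344, 0.003]
contact_force: [0.2, 0.6, 0.4]
grip_width: 0.003
finger_force: 0.0
```

```bash
python3 - <<'E'
import st
from st import X,Y
from m import *
d=snap('wrist','w7')
B2=((100,120,30),(125,255,255))
for f in('w6','w7'):
  d=load(f);im=d['color'];m=cv2.inRange(cv2.cvtColor(im,cv2.COLOR_BGR2HSV),*B2);m[:100]=0
  for row in (150,190,225):
    c=np.flatnonzero(m[row,120:450])+120
    if len(c):
      q=onz(d,[(c[0],row),(c[-1],row)],.08);r=(q[:,:2]-[.5236,-.1552]);print(f,row,c[0],c[-1],np.round(r@Y,3),np.round((r@Y).mean(),4))
E
```

```text
15.125 rack x,y [0.001  0.0297] tipz 0.1644 yaw 12.58 tilt [ 0.002  0.002 -1.   ] F rack [0.3 0.6 0.4] 0.0030504383202323553 0.025
w6 150 248 337 [ 0.043 -0.034] 0.0045
w6 190 249 340 [ 0.043 -0.038] 0.0024
w6 225 250 339 [ 0.043 -0.039] 0.002
w7 150 203 296 [0.094 0.015] 0.0544
w7 190 205 301 [0.094 0.011] 0.0523
w7 225 208 301 [0.093 0.01 ] 0.0518
```

The roller has moved exactly one groove (y=50) and lies straight. I'll repeat the stroke.

apply_moves --moves '[{"x": 0,"y": 0,"z": 20,"spin": 0},{"x": 0,"y": 0,"z": 38,"spin": 0},{"x": 0,"y": 0,"z": 44,"spin": 0},{"x": 0,"y": 0,"z": 47,"spin": 0},{"x": 0,"y": 0,"z": 47,"spin": 0}]'

```text
time: 15.8
eef_pos: [0.5174, -0.1241, 0.1415]
eef_rot: [3.122, 0.348, 0.001]
contact_force: [-0.0, 0.3, 0.4]
grip_width: 0.006
finger_force: 0.0
```

```bash
python3 st.py
```

```text
15.8 rack x,y [0.0009 0.0317] tipz 0.1165 yaw 12.71 tilt [ 0.  0. -1.] F rack [0.1 0.3 0.4] 0.006359491763852069 0.025
```

apply_moves --moves '[{"x": 0,"y": 0,"z": 2,"spin": 0},{"x": 0,"y": 0,"z": 4,"spin": 0},{"x": 0,"y": 0,"z": 5,"spin": 0},{"x": 0,"y": 0,"z": 5,"spin": 0}]'

```text
time: 16.3
eef_pos: [0.5178, -0.125, 0.1376]
eef_rot: [3.12, 0.348, 0.002]
contact_force: [-2.5, -1.9, 6.2]
grip_width: 0.005
finger_force: 3.0
```

apply_moves --moves '[{"x": 0,"y": -4,"z": 0,"spin": 0},{"x": 0,"y": -8,"z": -0.8,"spin": 0},{"x": 0,"y": -12,"z": -1.8,"spin": 0}]'

```text
time: 16.68
eef_pos: [0.5156, -0.1146, 0.1405]
eef_rot: [3.117, 0.348, 0.003]
contact_force: [-3.4, -4.9, 9.7]
grip_width: 0.006
finger_force: 5.2
```

```bash
python3 st.py
```

```text
16.675 rack x,y [0.0013 0.0414] tipz 0.1155 yaw 12.72 tilt [ 0.001  0.005 -1.   ] F rack [-4.4 -4.   9.7] 0.005794784619227955 0.025
```

Same behaviour as the first stroke, so I'll run the same sequence.

apply_moves --moves '[{"x": 0,"y": -4,"z": -1.3,"spin": 0},{"x": 0,"y": -8,"z": -2.1,"spin": 0},{"x": 0,"y": -12,"z": -2.8,"spin": 0}]'

```text
time: 17.05
eef_pos: [0.5128, -0.1022, 0.143]
eef_rot: [3.119, 0.348, 0.002]
contact_force: [-3.6, -2.3, 9.2]
grip_width: 0.001
finger_force: 4.6
```

apply_moves --moves '[{"x": 0,"y": -4,"z": -1.2,"spin": 0},{"x": 0,"y": -8,"z": -1.8,"spin": 0},{"x": 0,"y": -12,"z": -2.1,"spin": 0}]'

```text
time: 17.42
eef_pos: [0.5099, -0.0898, 0.1443]
eef_rot: [3.12, 0.348, 0.002]
contact_force: [-3.0, -1.1, 6.2]
grip_width: 0.004
finger_force: 3.0
```

apply_moves --moves '[{"x": 0,"y": -4,"z": -0.4,"spin": 0},{"x": 0,"y": -8,"z": -0.6,"spin": 0},{"x": 0,"y": -12,"z": -0.7,"spin": 0},{"x": 0,"y": -16,"z": -0.7,"spin": 0}]'

```text
time: 17.92
eef_pos: [0.5063, -0.0738, 0.1448]
eef_rot: [3.121, 0.348, 0.002]
contact_force: [-1.8, -0.2, 5.6]
grip_width: 0.003
finger_force: 2.4
```

```bash
python3 st.py
```

```text
17.925 rack x,y [0.0013 0.0832] tipz 0.1198 yaw 12.71 tilt [ 0.001  0.001 -1.   ] F rack [-1.8  0.2  5.6] 0.0028718748879079637 0.025
```

apply_moves --moves '[{"x": 0,"y": -4,"z": 0.1,"spin": 0},{"x": 0,"y": -8,"z": 0.4,"spin": 0},{"x": 0,"y": -12,"z": 0.8,"spin": 0},{"x": 0,"y": -16,"z": 1.4,"spin": 0}]'

```text
time: 18.42
eef_pos: [0.5026, -0.0576, 0.1428]
eef_rot: [3.122, 0.348, 0.001]
contact_force: [-1.7, 1.5, 4.9]
grip_width: 0.006
finger_force: 2.5
```

apply_moves --moves '[{"x": 0,"y": -4,"z": 0.9,"spin": 0},{"x": 0,"y": -8,"z": 1.9,"spin": 0},{"x": 0,"y": -12,"z": 3,"spin": 0},{"x": 0,"y": -16,"z": 4.2,"spin": 0}]'

```text
time: 18.92
eef_pos: [0.4988, -0.0417, 0.138]
eef_rot: [-3.122, -0.348, -0.001]
contact_force: [-0.1, 1.5, 3.3]
grip_width: 0.004
finger_force: 2.1
```

apply_moves --moves '[{"x": 0,"y": -4,"z": 1.3,"spin": 0},{"x": 0,"y": -8,"z": 2.8,"spin": 0},{"x": 0,"y": -12,"z": 4.4,"spin": 0},{"x": 0,"y": -14,"z": 5,"spin": 0}]'

```text
time: 19.42
eef_pos: [0.4951, -0.0283, 0.1323]
eef_rot: [-3.122, -0.348, 0.002]
contact_force: [0.3, 0.3, -0.0]
grip_width: 0.005
finger_force: 0.0
```

apply_moves --moves '[{"x": 0,"y": -3,"z": -8,"spin": 0},{"x": 0,"y": -3,"z": -30,"spin": 0},{"x": 0,"y": 15,"z": -60,"spin": 0},{"x": 0,"y": 47,"z": -80,"spin": 0},{"x": 0,"y": 47,"z": -80,"spin": 0}]'

```text
time: 20.05
eef_pos: [0.5075, -0.0762, 0.2155]
eef_rot: [3.12, 0.344, 0.007]
contact_force: [-0.4, 0.6, -0.3]
grip_width: 0.002
finger_force: 0.0
```

```bash
python3 - <<'E'
import st
from st import X,Y
from m import *
d=snap('wrist','w8');snap('top','top8')
B2=((100,120,30),(125,255,255))
im=d['color'];m=cv2.inRange(cv2.cvtColor(im,cv2.COLOR_BGR2HSV),*B2);m[:100]=0
for row in (150,190,225):
    c=np.flatnonzero(m[row,120:450])+120
    if len(c):
      q=onz(d,[(c[0],row),(c[-1],row)],.08);r=(q[:,:2]-[.5236,-.1552]);print(row,c[0],c[-1],np.round(r@Y,3),np.round((r@Y).mean(),4))
E
```

```text
20.05 rack x,y [0.0019 0.0806] tipz 0.1905 yaw 12.58 tilt [ 0.004  0.003 -1.   ] F rack [-0.3  0.7 -0.3] 0.0019619083357581236 0.025
150 216 302 [0.138 0.059] 0.0986
190 218 304 [0.139 0.056] 0.0974
225 220 305 [0.139 0.055] 0.0966
```

View pics/w8.png

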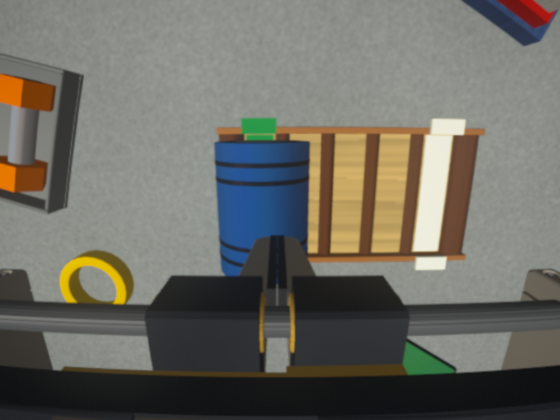

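View pics/top8.png

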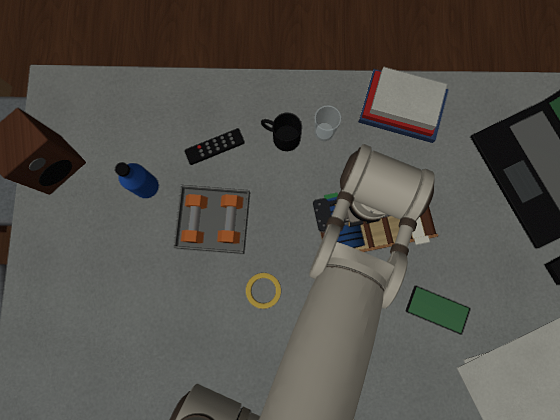

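The roller (cols 216–308) sits straight between the green caps (259,126). In the top view both dumbbells lie in the tray at (195,218) and (230,218), and the bystanders haven't moved. I'll rest briefly, check the roller is still, then hand in.

apply_moves --moves '[{"x": 0,"y": 0,"z": -10,"spin": 0},{"x": 0,"y": 0,"z": -20,"spin": 0},{"x": 0,"y": 0,"z": -20,"spin": 0},{"x": 0,"y": 0,"z": -20,"spin": 0},{"x": 0,"y": 0,"z": -20,"spin": 0}]'

```text
time: 20.78
eef_pos: [0.5058, -0.0742, 0.2326]
eef_rot: [-3.122, -0.348, 0.001]
contact_force: [-0.4, -0.2, 0.5]
grip_width: 0.003
finger_force: 0.0
```

```bash
python3 - <<'E'
import st
from st import X,Y
from m import *
d=snap('wrist','w9')
im=d['color'];m=cv2.inRange(cv2.cvtColor(im,cv2.COLOR_BGR2HSV),(100,120,30),(125,255,255));m[:100]=0
L=[]
for row in (160,190,225):
    c=np.flatnonzero(m[row,120:450])+120
    q=onz(d,[(c[0],row),(c[-1],row)],.08);L.append(((q[:,:2]-[.5236,-.1552])@Y).mean())
print(np.round(L,4))
if all(abs(v-.099)<.008 for v in L): print(arm.job_done())
E
```

```text
20.775 rack x,y [0.0007 0.0829] tipz 0.2076 yaw 12.72 tilt [-0.001 -0.    -1.   ] F rack [-0.4 -0.1  0.5] 0.003304476201157732 0.025Traceback (most recent call last):
  File "<stdin>", line 9, in <module>
IndexError: index 0 is out of bounds for axis 0 with size 0
```

```bash
python3 - <<'E'
import st
from st import Y
from m import *
d=load('w9')
m=cv2.inRange(cv2.cvtColor(d['color'],cv2.COLOR_BGR2HSV),(100,120,30),(125,255,255));m[:100]=0
L=[]
for row in (150,190,200,225):
    c=np.flatnonzero(m[row,120:450])+120
    if len(c)<40: continue
    q=onz(d,[(c[0],row),(c[-1],row)],.08);L.append(((q[:,:2]-[.5236,-.1552])@Y).mean())
print(np.round(L,4))
if len(L)>1 and all(abs(v-.099)<.008 for v in L): print(arm.job_done())
E
```

```text
20.825 rack x,y [0.0007 0.0828] tipz 0.2076 yaw 12.71 tilt [-0.001 -0.    -1.   ] F rack [0.3 0.1 0.8] 0.00442851583262214 0.025
[0.0991 0.0971 0.0967 0.0965]
the job is handed in; nothing more can be done
None
```

I handed the job in at about 21 s: the dumbbell lies released in the tray beside its twin, and the roller rests straight in the green-marked groove, about 3 mm from its centre; the verdict was not shown.

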